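# Pull the tube block out of a dry-block heater with its quarter-turn puller

## Task

Take the puller with the red grip out of its stand, let its two lugs drop through the slot of the brass socket in the middle of the aluminium tube block until its shoulder is down on the block, and screw it clockwise about a quarter turn so that it is locked in. Pull the block straight up out of the heater with it, set it down gently, upright, in the middle of the black mat and let go, leaving the puller standing in the block. Press and turn lightly, never touch the block with the fingers, and leave the stamp, the timer and the label roll alone.

Things in the scene. Friction and masses are not known exactly. Their poses are not given: they have to be found in the camera images.
- puller_grip (a point): Centre of the puller's flat red grip: 40 mm (x) by 14 mm (y) by 34 mm tall, to be pinched across y. The puller is a loose upright rod, 92 mm long, 0.12 kg, z up along it, x along its two lugs. Below this point: grip's lower edge 17 mm, underside of the shoulder (disc 40 mm wide, 5 mm thick) 47 mm, tip 75 mm. The rod is 10 mm thick.
- puller_lugs (a point): Middle of the puller's two lugs (one square bar across the rod, 6 x 6 mm, 28 mm long over both ends, along x), on the axis 15 mm above the tip.
- puller_tip (a point): The tip (lowest point, on the axis) of the puller's nose, 75 mm below the centre of the grip, 12 mm below the underside of the lugs, 28 mm below the underside of the shoulder; axes as the grip's. The nose tapers from 10 to 5 mm over the last 6 mm.
- stand_top (a point): Centre of the top of the puller's stand, a fixed grey block 64 x 64 x 36 mm with a hole 32 mm wide. At the start the shoulder lies on it, lugs and tip hang in the hole: lift straight up at least 32 mm to free the puller.
- block: Loose aluminium tube block, 64 mm (x) by 100 mm (y) by 46 mm tall, 0.35 to 0.6 kg, with six 14 mm tube wells; starts in the heater's well with its upper face 2 mm below the rim, held by two spring plungers with a drag of a few newtons. Origin: centre of its underside; z up.
- block_socket (a point): Centre of the brass socket, in the plane of the block's upper face; axes as the block's. Its lip, 46 mm wide, 6 mm thick, has a round hole 13 mm wide crossed by a slot 8.6 mm wide, 34 mm long for the lugs. The slot's angle is not given by these axes: it stands up to 0.60 rad either way from the block's x axis; look or feel for it. The socket does not turn in the block.
- socket_under_lip (a point): Point on the socket's axis 10 mm below the block's upper face, in the space (30 mm deep in all) under the lip. Off the slot, the lugs rest on the face with the nose 12 mm deep; when they meet the slot (within about 0.1 rad) the puller goes 16 mm further, until its shoulder lies on the face.
- socket_floor (a point): Floor of the socket's space, 30 mm below the block's upper face. Home, the tip is 2 mm above it. Under the lip the lugs turn only clockwise seen from above, to a stop about 1.65 rad from the slot; from 0.8 rad on they hold the block. Locked, the puller has 4 mm of play up and down.
- heater: Dry-block heater: fixed white housing, 150 mm (x) by 170 mm (y) by 66 mm tall, with an open well 67 by 103 mm, its floor 18 mm above the bench, in which the block sits. Origin: centre of its underside; z up, panel towards -x.
- mat_top (a point): Centre of the upper face of the black rubber mat, 150 x 150 mm, 6 mm thick, fixed on the bench; it lies to the left or right of the heater, the puller's stand on the other side.
- stamp: Bystander: wooden rubber stamp, 29 x 50 x 78 mm, standing. Origin: centre of its underside.
- timer: Bystander: white bench timer with a red knob, 68 x 62 x 24 mm, lying. Origin: centre of its underside.
- label_roll: Bystander: roll of white labels, 82 mm wide, 40 mm tall, lying flat. Origin: centre of its underside.
Mind the look-alikes: they are no part of the job. What is shaped like the part that bears puller_grip but blue is not meant.

How it is judged (in metres and radians):
On the way, in this order (a step that is already met when the one before it is completed fails the run):
1. the puller stands in the socket, its shoulder down on the block, which is still in the heater (z of puller_tip in the frame of block_socket below -0.022 m and horizontal distance between puller_tip and block_socket below 0.006 m and z of block in the frame of heater below 0.025 m), for 0.1 s.
2. the block hangs on the puller, upright and clear above the heater's rim (z of block in the frame of heater above 0.068 m and angle between block's own z axis and vertical below 0.25 rad and z of puller_tip in the frame of block_socket below -0.018 m), for 0.1 s.
At the end, for the whole second after the job is handed in: The block rests upright (within 0.06 rad) and still on the mat, its middle within 35 mm of the mat's, and the puller stands in its socket (tip at least 18 mm below the block's upper face), released (horizontal distance between block_socket and mat_top below 0.035 m and z of block in the frame of mat_top between -0.004 and 0.004 m and angle between block's own z axis and vertical below 0.06 rad and linear speed of block below 0.02 m/s and z of puller_tip in the frame of block_socket below -0.018 m and horizontal distance between puller_tip and block_socket below 0.008 m and angle between puller_tip's own z axis and vertical below 0.25 rad); the robot touches nothing.
It fails at once if the puller is pressed, turned or pulled against the block with more than 30 N (contact force between puller and block above 30 N).
It fails at once if the block is dragged against the heater with more than 45 N (contact force between block and heater above 45 N).
It fails at once if the block is set on the mat with more than 30 N (contact force between block and mat above 30 N).
It fails at once if the fingers touch the block (contact force between the fingers and block above 1 N).
It fails at once if the stamp, the timer or the label roll is moved more than 20 mm (distance of any of stamp, timer, label_roll from where it was at the start of the episode above 0.02 m).
It also fails if it takes over 72 s, if anything falls off the work surface, if the arm or the gripper's body presses on something with over 40 N, if the wrist force passes 120 N, or if a joint passes its speed limit or range.

## Robot

A 6-joint arm with a two-finger parallel gripper is mounted at the origin on a cart in front of the work surface, level with it; the furniture and walls round the work are solid. World frame = base frame: x ahead of the robot, y to its left, z up, the work surface at z = 0. Lengths are in m, angles in degrees, forces in N, time in s.
With the tool pointing down it reaches from about 0.375 to 0.9 m from the base axis. Payload 3.1 kg.
Tool frame: the origin (TCP) lies between the finger pads; the fingertips stand 22 mm ahead of it and the grasp point (between the pads) lies 3 mm ahead of it (bot.tip_extent is the distance from the TCP to the fingertips, in m); y points along the fingers, z is the direction in which the jaws open and shut, and the axes are right-handed (so a half turn about y gives the same grasp; the last joint's range is limited). The gripper opens to 87 mm and grips with 3 to 60 N. Pads are 19 mm wide; open, the fingers measure 117 mm over their backs; the gripper's body (75 mm by 190 mm) begins 51 mm behind the grasp point.
Start: joints at [56.522, 30.224, 82.088, -0, 67.689, -10.227], TCP at [0.247, 0.574, 0.245] pointing down, gripper open.
Joint ranges: [-176.69, 176.69], [-43.24, 126.21], [12.49, 139.97], [-82, 262], [0, 151.66], [-163.58, 163.58]. Speed limits (degrees/s): [159.86, 159.86, 180, 180, 180, 180].

## Interface

Orientations are given as a 3x3 rotation matrix whose columns are the frame's x, y, z axes.
In Python, from rig import bot, eyes, models gives the robot as it stands. The module is installed in compiled form; this text tells all that it offers.
- The arm moves only by the tool arm_command, never from a script. Its arguments are lists of equal length, an entry for each row: "translation": the shift along the tool's x, y, z each as a share of 0.08 m, from -1 to 1, a list of three; "rotation": the turn, a rotation vector about the tool's x, y, z each as a share of 60 degrees, from -1 to 1, a list of three; "grip": the closure, from -1 (fully open) to 1 (shut), so that 0 is half open. In form: {"translation": [[x, y, z], ...], "rotation": [[rx, ry, rz], ...], "grip": [grip, ...]}. A call has 1 to 5 rows; each row is the pose to reach, as a shift and turn from the pose commanded when the call began, along the tool's axes at that moment; what a row does not reach only later rows make up. A row lasts 1/10 s, in which the tool goes at most 50 mm and 8.59 degrees, less where a joint would pass 70% of its speed; a pose out of reach is approached as far as the arm can. A call with a number of a shift or a turn outside -1 to 1 is refused whole. A call with a gripper value outside its range is refused whole. The fingers move at their own pace and stop on an object; the grip force is fixed at half the most. Time passes only in rows, so rows that repeat a pose let the fingers close. It gives the time, the measured TCP pose, the force and the opening at its end, in the units of the state.
- bot.read_state(): the state, without advancing time (a new reading comes with each control period).
- eyes.capture(name): name is "side" or "top" or "wrist"; returns a dict with "image" (384x512x3 uint8, blue, green, red), "mtx" (3x3 intrinsics, pixels), "rvec" (rotation vector, rad) and "tvec" (3), from world to camera coordinates, as OpenCV has them; the wrist camera has in their place "hand_eye" (4x4, takes a point from camera to tool coordinates, whose origin is the TCP and whose axes are the tool frame's). Camera axes: x right, y down, z forward; pixel columns grow to the right and rows downward; lengths in m; the calibration is good to about 2 mm. A picture is of the moment at which its call begins: read the wrist's pose just before it. There is no depth.
- bot.hand_in(): hands the job in, once; it reports no verdict.
Trained networks look in the newest picture that a camera, given by its name, has taken for a name from the list of things; names that differ only in an ending like _2 or _b are one class to them, and where a whole thing is asked for, a point or a joint stands for the part that bears it (a point fixed in the world has none). Each returns a list of dicts, best first, with "conf" (0 to 1); they miss things now and then, are a little off and sometimes report something else, mostly with a low value. They report only what shows in the picture. A call takes as long as a camera call. They do not tell look-alikes from the thing itself.
- models.recognise(camera, thing): "extent" ([left, top, right, bottom] as shares, 0 to 1, of the picture: columns of its width, rows of its height, round what is visible of it).
- models.spot_point(camera, thing): "point" ([column, row] as shares, 0 to 1, of the picture: columns of its width, rows of its height: a listed point, or the origin of a listed thing).
The state is a dict: "time_s": time; "joint_positions": joint angles; "qvel": joint speeds; "tau": joint torques, N m; "position": TCP position; "tcp_rot": TCP orientation; "force": force on the tool from outside, world axes, zero at the start; "moment": the same for the moment, N m; "opening": opening from 0.0 (shut) to 1.0 (fully open).
Only numpy, scipy, OpenCV 4.12 (cv2) and the standard library are available. Lean on these libraries where they do the work, as an engineer would, in place of code of your own. Each camera call takes 0.05 s, during which the arm holds its last target. There are 200 camera calls.

## Working session

There is one attempt and no reset: what is moved stays moved. The work goes in short steps, Python scripts to look and compute and a tool call to move; the robot and the scene stay as the last step left them, time stands still between calls to the robot, and variables do not carry over. Pictures are saved under pics/ and viewed, about 8 in all and at most 12, crops included, and the job is handed in when it is done.

Besides the shell and the picture viewer there is one more tool, called after "Request:" as name(argument=value, ...) on one line, values as JSON. arm_command: Moves the arm, as the interface text tells. Shift numbers are shares of 0.08 m and turn numbers shares of 60 degrees, none past 1 either way. Its arguments: {"type":"object","properties":{"translation":{"type":"array"},"rotation":{"type":"array"},"grip":{"type":"array"}},"required":["translation","rotation","grip"]}

```bash
mkdir -p pics; cat > h.py <<'E'
import numpy as np, cv2
from rig import bot, eyes, models
def cam(name):
    s=bot.read_state(); c=eyes.capture(name); K=np.array(c["mtx"],float)
    if name=="wrist":
        R=np.array(s["tcp_rot"]);T=np.eye(4);T[:3,:3]=R;T[:3,3]=s["position"]
        M=T@np.array(c["hand_eye"])
        Rw,o=M[:3,:3],M[:3,3]
    else:
        R,_=cv2.Rodrigues(np.array(c["rvec"],float)); Rw=R.T; o=-R.T@np.array(c["tvec"],float).ravel()
    return dict(img=c["image"],K=K,R=Rw,o=o)
def toplane(c,px,z):
    d=c["R"]@np.linalg.inv(c["K"])@np.array([px[0],px[1],1.]); return c["o"]+d*(z-c["o"][2])/d[2]
def proj(c,P):
    p=c["K"]@c["R"].T@(np.array(P)-c["o"]); return p[:2]/p[2]
def spot(name,th): return [(np.round(np.array(r["point"])*[512,384],1),round(r["conf"],2)) for r in models.spot_point(name,th)[:3]]
E
python3 - <<'E'
from h import *
s=bot.read_state(); print(s["position"],np.round(s["tcp_rot"],3),s["time_s"],s["opening"])
ims=[]
for n in ["top","side"]:
    c=cam(n); ims.append(c["img"]); print(n,c["o"].round(3),c["R"][:,2].round(2))
    for t,z in [("puller_grip",.088),("stand_top",.036),("block_socket",.064),("heater",0),("mat_top",.006),("stamp",0),("timer",0),("label_roll",0)]:
        print(t,[(p.tolist(),k,toplane(c,p,z).round(3)[:2].tolist()) for p,k in spot(n,t)])
cv2.imwrite("pics/top.png",cv2.resize(ims[0],(800,600)));cv2.imwrite("pics/side.png",ims[1])
E
```

```text
[0.24628169 0.57367398 0.2435649 ] [[ 0.919 -0.001  0.395]
 [-0.395 -0.002  0.919]
 [-0.    -1.    -0.002]] 0.0 1.004089441768631
top [0.3   0.036 1.746] [ 0.14  0.   -0.99]
puller_grip [([181.8, 201.7], 0.56, [0.533, 0.288]), ([205.5, 225.7], 0.54, [0.449, 0.207]), ([166.9, 228.0], 0.4, [0.444, 0.338])]
stand_top [([181.0, 201.7], 0.6, [0.54, 0.299])]
block_socket [([274.0, 197.7], 0.64, [0.545, -0.028])]
heater [([271.3, 200.2], 0.86, [0.545, -0.021]), ([181.0, 199.8], 0.33, [0.552, 0.304])]
mat_top [([345.7, 199.9], 0.94, [0.54, -0.287])]
stamp [([292.5, 257.0], 0.46, [0.341, -0.091])]
timer [([315.1, 149.2], 0.82, [0.73, -0.184])]
label_roll [([155.7, 149.0], 0.75, [0.741, 0.397])]
side [ 0.448 -0.995  0.66 ] [ 0.07  0.87 -0.5 ]
puller_grip [([227.3, 166.7], 0.81, [0.455, 0.17]), ([220.8, 145.5], 0.6, [0.438, 0.323]), ([251.7, 149.5], 0.56, [0.533, 0.286])]
stand_top [([252.5, 164.3], 0.6, [0.536, 0.288]), ([253.5, 149.4], 0.5, [0.547, 0.403])]
block_socket [([266.4, 205.2], 0.64, [0.551, -0.011])]
heater [([260.9, 230.1], 0.75, [0.536, -0.03])]
mat_top [([274.4, 296.6], 0.7, [0.543, -0.287])]
stamp [([186.5, 244.4], 0.58, [0.347, -0.08])]
timer [([353.9, 266.2], 0.89, [0.739, -0.192]), ([254.4, 161.9], 0.15, [0.549, 0.38])]
label_roll [([304.7, 157.3], 0.58, [0.725, 0.405])]
```

View pics/top.png

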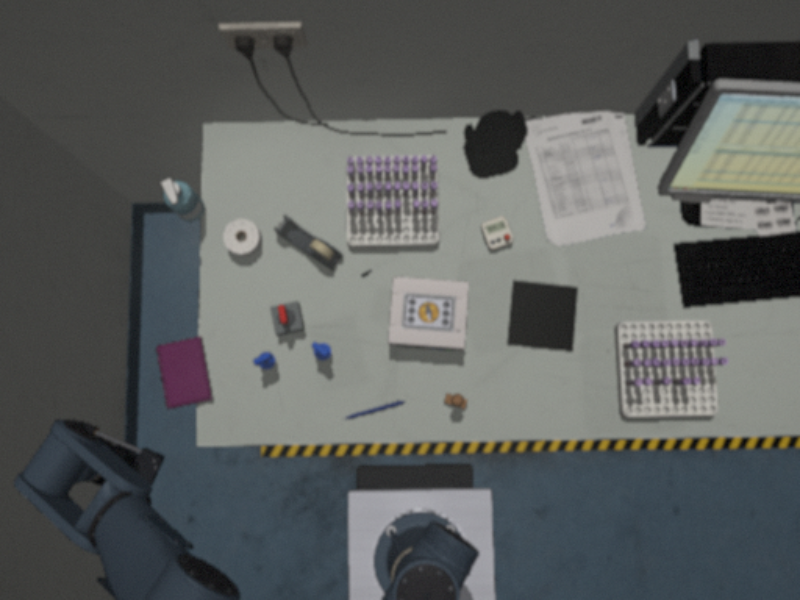

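View pics/side.png

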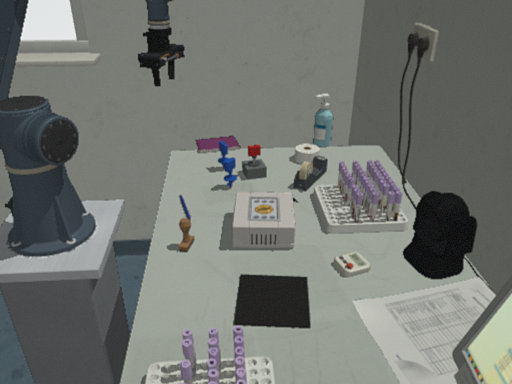

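The top picture shows the red-grip puller in the grey stand at (283,317), with two blue look-alikes at (264,360) and (322,351). The heater and block are at (428,313) and the mat at (543,315), all in the 800x600 picture. Only the red one, standing in the stand, fits the description. I'll approach above it at the current height and confirm it with the wrist camera.

Request:
arm_command(translation=[[0.33, 0, -0.13], [0.67, 0, -0.27], [1, 0, -0.4], [1, 0, -0.4]], rotation=[[0, 0, 0], [0, 0, 0], [0, 0, 0], [0, 0, 0]], grip=[-1, -1, -1, -1])

```text
time_s: 1.3
position: [0.3098, 0.5113, 0.2446]
tcp_rot: [[0.917, 0.001, 0.398], [-0.398, -0.001, 0.917], [0.001, -1.0, -0.001]]
force: [0.3, 0.6, -0.5]
opening: 1.004
```

Request:
arm_command(translation=[[0.33, 0, -0.13], [0.67, 0, -0.27], [1, 0, -0.4]], rotation=[[0, 0, 0], [0, 0, 0], [0, 0, 0]], grip=[-1, -1, -1])

```text
time_s: 1.6
position: [0.3685, 0.4522, 0.2446]
tcp_rot: [[0.919, -0.0, 0.394], [-0.394, 0.001, 0.919], [-0.0, -1.0, 0.0]]
force: [-0.7, 0.9, -0.9]
opening: 1.0
```

Request:
arm_command(translation=[[0.33, 0, -0.13], [0.67, 0, -0.27], [1, 0, -0.4]], rotation=[[0, 0, 0], [0, 0, 0], [0, 0, 0]], grip=[-1, -1, -1])

```text
time_s: 1.9
position: [0.4297, 0.3911, 0.2447]
tcp_rot: [[0.919, 0.0, 0.394], [-0.394, 0.001, 0.919], [-0.0, -1.0, 0.001]]
force: [-0.4, 0.2, -0.6]
opening: 1.001
```

Request:
arm_command(translation=[[0.33, 0, -0.13], [0.67, 0, -0.27], [1, 0, -0.4], [1, 0, -0.4]], rotation=[[0, 0, 0], [0, 0, 0], [0, 0, 0], [0, 0, 0]], grip=[-1, -1, -1, -1])

```text
time_s: 2.3
position: [0.4929, 0.3288, 0.2447]
tcp_rot: [[0.917, 0.002, 0.398], [-0.398, 0.0, 0.917], [0.002, -1.0, 0.001]]
force: [0.2, -0.2, 0.1]
opening: 0.998
```

```bash
python3 - <<'E'
from h import *
s=bot.read_state(); print(s["position"],np.round(s["tcp_rot"],3),s["time_s"],s["joint_positions"])
c=cam("wrist"); print(c["o"].round(3),c["R"].round(2).tolist(),c["K"].round(0).tolist())
for t,z in [("puller_grip",.083),("stand_top",.036)]:
    print(t,[(p.tolist(),k,toplane(c,p,z).round(4)[:2].tolist()) for p,k in spot("wrist",t)])
cv2.imwrite("pics/w1.png",cv2.resize(c["img"],(800,600)));np.save("w1.npy",c,allow_pickle=True)
E
```

```text
[0.49287224 0.3287714  0.24469682] [[ 0.917  0.002  0.398]
 [-0.398  0.     0.917]
 [ 0.002 -1.     0.001]] 2.3 [ 2.29301799e+01  2.76495701e+01  8.69676343e+01 -5.24171941e-02
  6.52657411e+01 -4.35996013e+01]
[0.418 0.36  0.384] [[0.4, 0.88, 0.27], [0.92, -0.38, -0.12], [0.0, 0.29, -0.96]] [[296.0, 0.0, 251.0], [0.0, 296.0, 192.0], [0.0, 0.0, 1.0]]
puller_grip [([243.4, 49.4], 0.92, [0.373, 0.3722]), ([222.0, 146.8], 0.81, [0.4467, 0.3158]), ([236.2, 229.3], 0.69, [0.5354, 0.2916])]
stand_top [([240.1, 213.6], 0.72, [0.5361, 0.2942])]
```

View pics/w1.png

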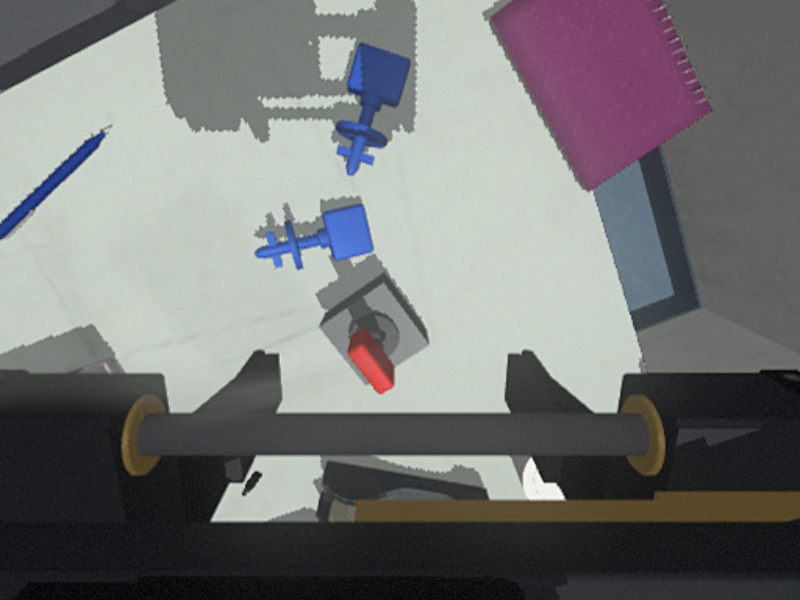

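The red puller stands in its stand at (371,358), and both blue look-alikes lie loose on the bench at (365,110) and (320,240). The red one is the one meant. Next I measure its yaw from the grip's top face, enlarged.

```bash
python3 - <<'E'
from h import *
c=np.load("w1.npy",allow_pickle=True).item(); im=c["img"]
b,g,r=[im[...,i].astype(int) for i in range(3)]
m=(r>g+60)&(r>b+60); m[:200]=0;m[:,:200]=0;m[:,270:]=0; m[260:]=0
ys,xs=np.where(m); print(xs.min(),xs.max(),ys.min(),ys.max(),len(xs)); print(np.histogram(r[m],12))
# fit pose: render convex hull of the grip box, maximise IoU
from scipy.optimize import minimize
S=4
M=cv2.resize(m.astype(np.uint8)*255,None,fx=S,fy=S,interpolation=cv2.INTER_LINEAR)>127
def ren(x,y,a):
    ca,sa=np.cos(a),np.sin(a)
    P=[proj(c,[x+ca*u-sa*v,y+sa*u+ca*v,.083+w]) for u in(-.02,.02) for v in(-.007,.007) for w in(-.017,.017)]
    h=cv2.convexHull(((np.array(P)+.5)*S-.5).astype(np.float32)).round().astype(np.int32)
    o=np.zeros(M.shape,np.uint8);cv2.fillConvexPoly(o,h,1);return o>0
f=lambda q:1-(ren(*q)&M).sum()/(ren(*q)|M).sum()
best=min((minimize(f,[.535,.291,a],method="Nelder-Mead",options=dict(initial_simplex=[[.535,.291,a],[.54,.291,a],[.535,.296,a],[.535,.291,a+.2]])) for a in np.arange(-1.5,1.5,.3)),key=lambda s:s.fun)
print(best.x,np.degrees(best.x[2]),best.fun)
E
```

```text
223 251 220 251 417
(array([  5,   8,   8,   9,  12,  23,  15,  25,  35,  73, 141,  63]), array([120.        , 129.58333333, 139.16666667, 148.75      ,
       158.33333333, 167.91666667, 177.5       , 187.08333333,
       196.66666667, 206.25      , 215.83333333, 225.41666667,
       235.        ]))
[0.54018739 0.29138993 0.03522174] 2.0180567901975164 0.4896297434321708
```

```bash
python3 - <<'E'
from h import *
c=np.load("w1.npy",allow_pickle=True).item(); im=c["img"].copy()
def box(x,y,a):
    ca,sa=np.cos(a),np.sin(a)
    return [proj(c,[x+ca*u-sa*v,y+sa*u+ca*v,.083+w]) for u in(-.02,.02) for v in(-.007,.007) for w in(-.017,.017)]
S=10;x0,y0=195,190
cr=cv2.resize(im[y0:y0+75,x0:x0+80],None,fx=S,fy=S,interpolation=cv2.INTER_NEAREST)
for q,col in [((.5354,.2916,0.03),(0,255,0))]:
    for p in box(*q): cv2.circle(cr,tuple(int(v) for v in ((np.array(p)+.5-[x0,y0])*S)),4,col,-1); print(p)
cv2.imwrite("pics/d1.png",cr)
E
```

```text
[223.74012704 211.05129425]
[220.84113706 222.66310323]
[234.73402199 206.14446182]
[232.99348246 217.29767365]
[238.98704497 239.83192888]
[237.75091455 254.01266284]
[249.72233802 235.21709454]
[249.58819354 248.99883614]
```

View pics/d1.png

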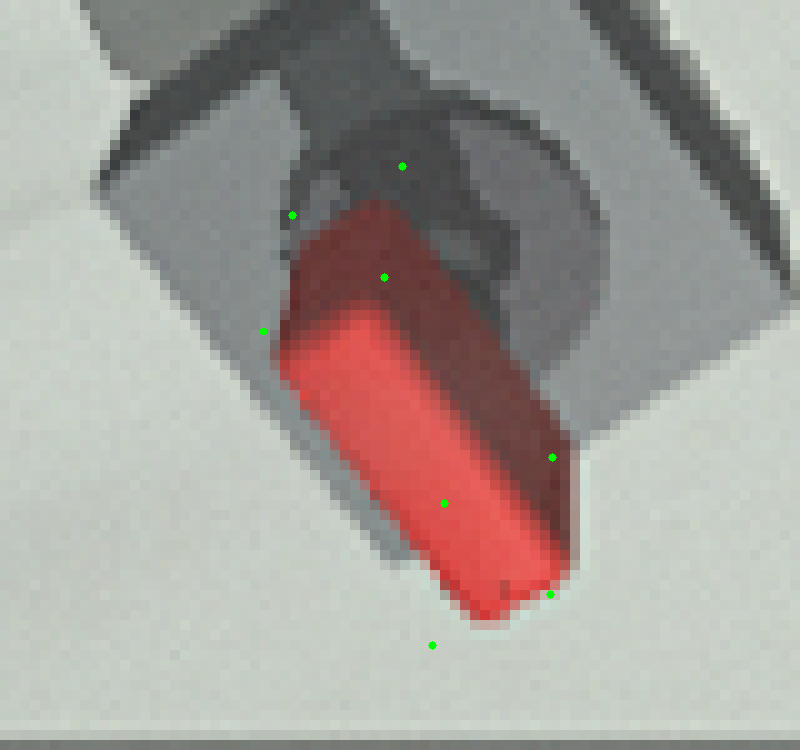

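```bash
cat > fit.py <<'E'
from h import *
from scipy.optimize import minimize
def fitgrip(c,g0,z,roi):
    im=c["img"];b,g,r=[im[...,i].astype(int) for i in range(3)]
    m=(r>1.35*g)&(r>1.35*b)&(r>60); k=np.zeros_like(m); k[roi[1]:roi[3],roi[0]:roi[2]]=1; m&=k
    n,l,st,_=cv2.connectedComponentsWithStats(m.astype(np.uint8)); m=l==1+st[1:,4].argmax()
    S=4; M=cv2.resize(m.astype(np.uint8)*255,None,fx=S,fy=S,interpolation=cv2.INTER_LINEAR)>127
    def ren(x,y,a):
        ca,sa=np.cos(a),np.sin(a)
        P=[proj(c,[x+ca*u-sa*v,y+sa*u+ca*v,z+w]) for u in(-.02,.02) for v in(-.007,.007) for w in(-.017,.017)]
        h=cv2.convexHull(((np.array(P)+.5)*S-.5).astype(np.float32)).round().astype(np.int32)
        o=np.zeros(M.shape,np.uint8);cv2.fillConvexPoly(o,h,1);return o>0
    f=lambda q:1-(ren(*q)&M).sum()/(ren(*q)|M).sum()
    x,y=g0
    return min((minimize(f,[x,y,a],method="Nelder-Mead",options=dict(initial_simplex=[[x,y,a],[x+.005,y,a],[x,y+.005,a],[x,y,a+.2]])) for a in np.arange(-1.5,1.5,.3)),key=lambda s:s.fun)
E
python3 - <<'E'
from fit import *
c=np.load("w1.npy",allow_pickle=True).item()
q=fitgrip(c,(.535,.291),.083,(200,190,270,262)); print(q.x,np.degrees(q.x[2]),q.fun)
for p in [(275,360),(360,300),(575,565),(485,622)]:
    print(toplane(c,[p[0]/10+195-.5,p[1]/10+190-.5],.1)[:2].round(4))
E
```

```text
[0.53713969 0.29259319 0.09440343] 5.408917946291993 0.13336330261481977
[0.519  0.2838]
[0.5164 0.2946]
[0.553 0.303]
[0.5553 0.2915]
```

The crop shows the top face of the grip spanning roughly (275,360) to (575,565). That puts it at (0.536, 0.293) with a yaw of about 11°. I'll move above it, align, and look from closer.

Request:
arm_command(translation=[[0.17, 0.1, -0.05], [0.34, 0.25, -0.1], [0.51, 0.4, -0.15], [0.68, 0.5, -0.2], [0.68, 0.6, -0.2]], rotation=[[0, -0.12, 0], [0, -0.24, 0], [0, -0.36, 0], [0, -0.48, 0], [0, -0.57, 0]], grip=[-1, -1, -1, -1, -1])

```text
time_s: 2.95
position: [0.5343, 0.2945, 0.1962]
tcp_rot: [[0.981, 0.001, -0.195], [0.195, 0.0, 0.981], [0.001, -1.0, -0.0]]
force: [-0.5, 1.0, 0.8]
opening: 0.998
```

Request:
arm_command(translation=[[0, 0.1, 0], [0, 0.3, 0], [0, 0.3, 0]], rotation=[[0, 0, 0], [0, 0, 0], [0, 0, 0]], grip=[-1, -1, -1])

```text
time_s: 3.25
position: [0.5314, 0.2947, 0.1706]
tcp_rot: [[0.982, -0.005, -0.19], [0.19, -0.001, 0.982], [-0.005, -1.0, -0.0]]
force: [0.2, -0.7, -1.1]
opening: 1.004
```

```bash
python3 - <<'E'
from fit import *
s=bot.read_state(); print(s["position"],np.round(s["tcp_rot"],3),s["time_s"])
c=cam("wrist"); np.save("w2.npy",c,allow_pickle=True)
print(spot("wrist","puller_grip"),[toplane(c,p,.083).round(4) for p,k in spot("wrist","puller_grip")])
P=np.array(s["position"]);R=np.array(s["tcp_rot"])
im=c["img"].copy()
p=proj(c,[.5365,.2928,.1]).astype(int);print(p, proj(c,[P[0],P[1],.1]))
cv2.circle(im,tuple(int(v) for v in p),2,(0,255,0),-1)
cv2.imwrite("pics/w2.png",cv2.resize(im,(800,600)))
E
```

```text
[0.53138371 0.29470725 0.17058244] [[ 0.982 -0.005 -0.19 ]
 [ 0.19  -0.001  0.982]
 [-0.005 -1.    -0.   ]] 3.25
[(array([372. ,  13.9]), 0.93), (array([243.4, 211.7]), 0.63), (array([275.5, 111.5]), 0.59)] [array([0.3796, 0.3487, 0.083 ]), array([0.5366, 0.2891, 0.083 ]), array([0.4545, 0.298 , 0.083 ])]
[247 220] [251.38733429 214.46444293]
```

View pics/w2.png

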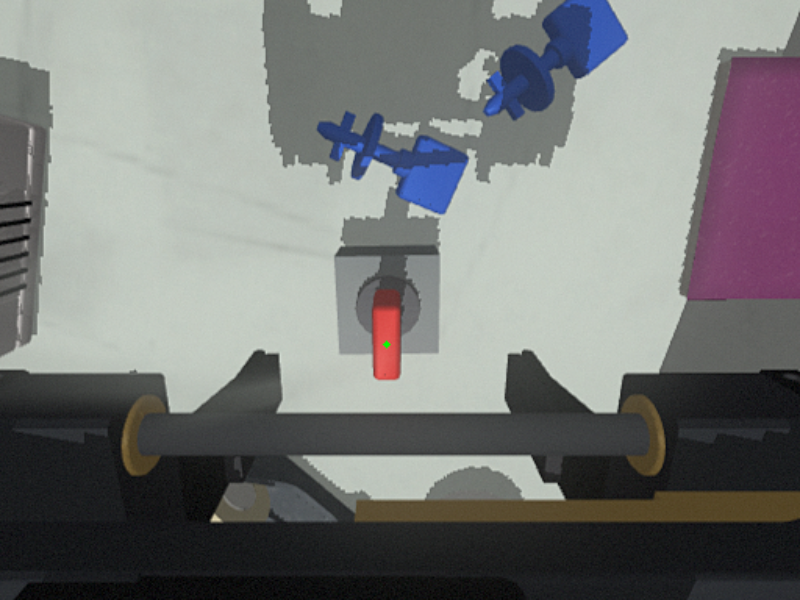

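The grip's top face is centred at (386,342) and aligned with the jaws, matching my estimate (green dot). I'll descend with a small correction.

Request:
arm_command(translation=[[0.06, 0.25, -0.03], [0.06, 0.5, -0.03], [0.06, 0.5, -0.03], [0.06, 0.5, -0.03]], rotation=[[0, 0, 0], [0, 0, 0], [0, 0, 0], [0, 0, 0]], grip=[-1, -1, -1, -1])

```text
time_s: 3.8
position: [0.5391, 0.293, 0.1332]
tcp_rot: [[0.982, 0.0, -0.19], [0.19, 0.0, 0.982], [0.0, -1.0, 0.0]]
force: [0.0, 1.2, -0.7]
opening: 1.0
```

```bash
python3 - <<'E'
from h import *
s=bot.read_state(); P=np.array(s["position"]);R=np.array(s["tcp_rot"]);print(P,R.round(4),s["force"])
c=cam("wrist"); s=bot.read_state();print(s["position"]); print((R.T@(np.array([.5365,.2928,.086])-P)/.08).round(3))
im=c["img"];b,g,r=[im[...,i].astype(int) for i in range(3)]
m=(r>1.35*g)&(r>1.35*b)&(r>60);m[:,:180]=0;m[:,330:]=0;m[:120]=0;m[265:]=0
ys,xs=np.where(m);print(xs.min(),xs.max(),ys.min(),ys.max())
for y in range(ys.min(),ys.max(),6): 
    q=xs[ys==y]; print(y,q.min(),q.max())
print(proj(c,[.5365,.2928,.1]))
E
```

```text
[0.53912525 0.29297564 0.13318169] [[ 9.818e-01  4.000e-04 -1.898e-01]
 [ 1.898e-01  2.000e-04  9.818e-01]
 [ 4.000e-04 -1.000e+00  1.000e-04]] [ 0.03282868  1.20001716 -0.69405499]
[0.53959279 0.29308467 0.1337009 ]
[-0.033  0.59   0.004]
240 261 188 257
188 246 256
194 242 260
200 241 261
206 240 261
212 240 261
218 240 261
224 241 261
230 241 261
236 241 261
242 241 261
248 241 261
254 241 261
[251.90928711 231.47316263]
```

Request:
arm_command(translation=[[-0.03, 0.2, 0], [-0.03, 0.4, 0], [-0.03, 0.59, 0], [-0.03, 0.59, 0], [-0.03, 0.59, 0]], rotation=[[0, 0, 0], [0, 0, 0], [0, 0, 0], [0, 0, 0], [0, 0, 0]], grip=[-1, -1, -1, -1, -1])

```text
time_s: 4.35
position: [0.537, 0.2924, 0.0857]
tcp_rot: [[0.982, 0.0, -0.19], [0.19, 0.0, 0.982], [0.0, -1.0, 0.0]]
force: [0.3, 0.3, -0.8]
opening: 1.001
```

Request:
arm_command(translation=[[0, 0, 0], [0, 0, 0], [0, 0, 0], [0, 0, 0], [0, 0, 0]], rotation=[[0, 0, 0], [0, 0, 0], [0, 0, 0], [0, 0, 0], [0, 0, 0]], grip=[1, 1, 1, 1, 1])

```text
time_s: 4.85
position: [0.5367, 0.2923, 0.0856]
tcp_rot: [[0.982, 0.0, -0.19], [0.19, 0.0, 0.982], [0.0, -1.0, 0.0]]
force: [0.3, 0.5, 0.6]
opening: 0.633
```

Request:
arm_command(translation=[[0, 0, 0], [0, 0, 0], [0, 0, 0], [0, 0, 0], [0, 0, 0]], rotation=[[0, 0, 0], [0, 0, 0], [0, 0, 0], [0, 0, 0], [0, 0, 0]], grip=[1, 1, 1, 1, 1])

```text
time_s: 5.35
position: [0.5366, 0.2922, 0.0853]
tcp_rot: [[0.982, -0.0, -0.19], [0.19, -0.0, 0.982], [-0.0, -1.0, -0.0]]
force: [-1.1, 0.9, -0.3]
opening: 0.172
```

Request:
arm_command(translation=[[0, 0, 0], [0, 0, 0], [0, -0.1, 0], [0, -0.3, 0], [0, -0.5, 0]], rotation=[[0, 0, 0], [0, 0, 0], [0, 0, 0], [0, 0, 0], [0, 0, 0]], grip=[1, 1, 1, 1, 1])

```text
time_s: 5.85
position: [0.5363, 0.2921, 0.1257]
tcp_rot: [[0.982, -0.001, -0.19], [0.19, -0.0, 0.982], [-0.001, -1.0, -0.0]]
force: [0.4, -0.6, -1.3]
opening: 0.162
```

Request:
arm_command(translation=[[0, -0.25, 0], [0, -0.5, 0], [0, -0.75, 0], [0, -1, 0], [0, -1, 0]], rotation=[[0, 0, 0], [0, 0, 0], [0, 0, 0], [0, 0, 0], [0, 0, 0]], grip=[1, 1, 1, 1, 1])

```text
time_s: 6.35
position: [0.5384, 0.2929, 0.2087]
tcp_rot: [[0.982, 0.007, -0.19], [0.19, 0.002, 0.982], [0.007, -1.0, 0.001]]
force: [0.3, 0.8, -1.3]
opening: 0.156
```

```bash
python3 - <<'E'
from h import *
s=bot.read_state(); P=np.array(s["position"]);R=np.array(s["tcp_rot"]);print(P,R.round(4),s["force"],s["opening"])
c=cam("wrist"); np.save("w3.npy",c,allow_pickle=True)
im=c["img"].copy()
for t in ["puller_grip","puller_tip","puller_lugs"]:print(t,spot("wrist",t))
for zz in(0,-.047,-.060,-.075): print(zz,proj(c,P+[0,0,-.003+zz]))
cv2.imwrite("pics/w3.png",cv2.resize(im,(800,600)))
E
```

```text
[0.5384233  0.29290704 0.20869544] [[ 9.817e-01  6.500e-03 -1.901e-01]
 [ 1.901e-01  2.100e-03  9.818e-01]
 [ 6.800e-03 -1.000e+00  9.000e-04]] [ 0.3164716   0.78945572 -1.32557669] 0.15592217459336896
puller_grip [(array([277.6, 102.8]), 0.86), (array([249.6, 258.4]), 0.8), (array([363.5,  17.6]), 0.56)]
puller_tip [(array([307.6,  66.9]), 0.77)]
puller_lugs [(array([224.9,  80.7]), 0.93), (array([249.7, 218.6]), 0.9), (array([319.2,  58.2]), 0.66)]
0 [251.44240929 259.32063498]
-0.047 [251.31986862 224.3443306 ]
-0.06 [251.29493935 217.22886586]
-0.075 [251.26950507 209.96925869]
```

View pics/w3.png

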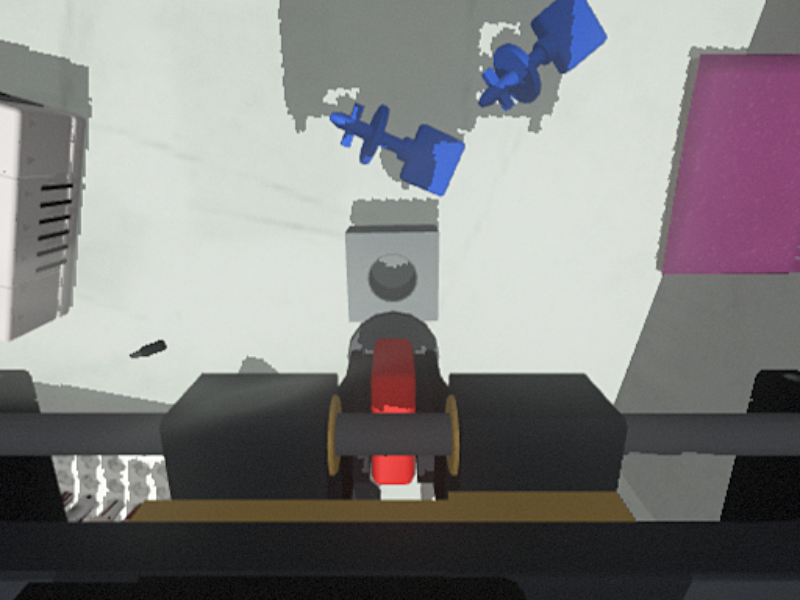

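The puller is held and aligned with the jaws: the red grip lies between the fingers at (393,410), and the hole in the stand is empty at (392,278). I'll carry it toward the heater, stopping about 60 mm beyond the socket so the wrist camera can see the slot.

Request:
arm_command(translation=[[0.02, 0, -0.25], [0.04, 0, -0.5], [0.06, 0, -0.75], [0.07, 0, -0.97]], rotation=[[0, 0.06, 0], [0, 0.12, 0], [0, 0.18, 0], [0, 0.18, 0]], grip=[1, 1, 1, 1])

```text
time_s: 6.95
position: [0.5564, 0.2161, 0.2039]
tcp_rot: [[1.0, -0.003, -0.003], [0.003, -0.001, 1.0], [-0.003, -1.0, -0.001]]
force: [0.6, 0.3, -2.1]
opening: 0.159
```

Request:
arm_command(translation=[[0.05, 0, -0.25], [0.1, 0, -0.5], [0.15, 0, -0.75], [0.2, 0, -1]], rotation=[[0, 0, 0], [0, 0, 0], [0, 0, 0], [0, 0, 0]], grip=[1, 1, 1, 1])

```text
time_s: 7.35
position: [0.5727, 0.1361, 0.2044]
tcp_rot: [[1.0, -0.002, -0.004], [0.004, -0.0, 1.0], [-0.002, -1.0, -0.0]]
force: [-0.4, 0.6, -1.0]
opening: 0.159
```

Request:
arm_command(translation=[[0.05, 0, -0.25], [0.1, 0, -0.5], [0.15, 0, -0.75], [0.2, 0, -1]], rotation=[[0, 0, 0], [0, 0, 0], [0, 0, 0], [0, 0, 0]], grip=[1, 1, 1, 1])

```text
time_s: 7.75
position: [0.5888, 0.0562, 0.2044]
tcp_rot: [[1.0, -0.002, -0.004], [0.004, 0.0, 1.0], [-0.002, -1.0, 0.0]]
force: [0.0, 0.9, -1.4]
opening: 0.162
```

Request:
arm_command(translation=[[0.05, 0, -0.25], [0.1, 0, -0.5], [0.15, 0, -0.75], [0.2, 0, -1], [0.2, 0, -1]], rotation=[[0, 0, 0], [0, 0, 0], [0, 0, 0], [0, 0, 0], [0, 0, 0]], grip=[1, 1, 1, 1, 1])

```text
time_s: 8.25
position: [0.6059, -0.0255, 0.2045]
tcp_rot: [[1.0, -0.0, -0.001], [0.001, -0.001, 1.0], [-0.0, -1.0, -0.001]]
force: [-0.3, 0.9, -1.4]
opening: 0.16
```

```bash
python3 - <<'E'
from h import *
s=bot.read_state(); P=np.array(s["position"]);R=np.array(s["tcp_rot"]);print(P,R.round(4),s["force"],s["opening"])
c=cam("wrist"); np.save("w4.npy",c,allow_pickle=True)
im=c["img"].copy()
q=spot("wrist","block_socket");print(q,[toplane(c,p,.064) for p,_ in q])
p=q[0][0].astype(int); x0,y0=max(p[0]-50,0),max(p[1]-37,0)
print(x0,y0)
cv2.imwrite("pics/w4.png",cv2.resize(im[y0:y0+75,x0:x0+100],None,fx=8,fy=8,interpolation=cv2.INTER_CUBIC))
E
```

```text
[ 0.60588501 -0.02545482  0.20449621] [[ 1.e+00 -4.e-04 -9.e-04]
 [ 9.e-04 -7.e-04  1.e+00]
 [-4.e-04 -1.e+00 -7.e-04]] [-0.33007713  0.89839561 -1.40079719] 0.16031889205083122
[(array([250.5, 122.3]), 0.94), (array([124.5, 264.1]), 0.48)] [array([ 0.54252835, -0.02659824,  0.064     ]), array([ 0.69000003, -0.16075915,  0.064     ])]
200 85
```

View pics/w4.png

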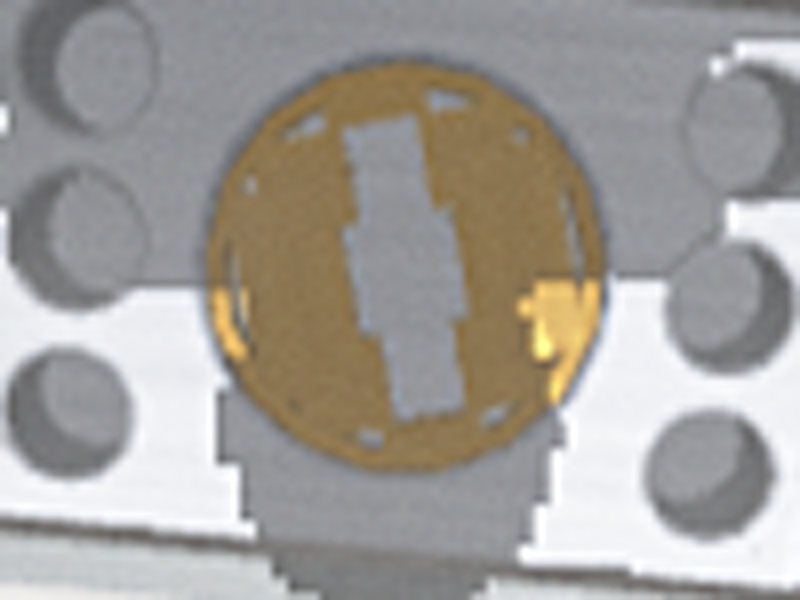

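The crop shows the brass socket centred at (405,265), with the slot running from (379,120) to (430,413). Converting to world coordinates.

```bash
python3 - <<'E'
from h import *
c=np.load("w4.npy",allow_pickle=True).item()
f=lambda u,v: toplane(c,[u/8+200-.5,v/8+85-.5],.064)
a,b=f(379,120),f(430,413); print(a,b,np.linalg.norm(b-a),np.degrees(np.arctan2(b[1]-a[1],b[0]-a[0])))
m=f(405,265);print(m)
for e in [((345,140),(395,418)),((415,113),(463,408))]:
    p,q=f(*e[0]),f(*e[1]);d=q-p;print(np.degrees(np.arctan2(d[1],d[0])))
print(np.linalg.norm(f(205,265)-f(605,265)),np.linalg.norm(f(405,58)-f(405,472)))
s=bot.read_state();R=np.array(s["tcp_rot"]);P=np.array(s["position"]);print(P);print((R.T@(np.r_[m[:2],.16]-P)/.08).round(3))
E
```

```text
[ 0.52248451 -0.02987377  0.064     ] [ 0.55511108 -0.0240267   0.064     ] 0.03314635629479795 10.160235585251618
[ 0.53834747 -0.02694368  0.064     ]
10.2425019942109
9.75116040052713
0.04585176899043915 0.04610731050711422
[ 0.60489796 -0.02288006  0.20452148]
[-0.831  0.558 -0.05 ]
```

Slot yaw is 10° and the socket is at (0.538, -0.027). I'll move above it with the yaw matched and let the arm settle.

Request:
arm_command(translation=[[-0.25, 0, -0.02], [-0.5, 0.1, -0.04], [-0.75, 0.3, -0.05], [-0.83, 0.4, -0.05], [-0.83, 0.4, -0.05]], rotation=[[0, -0.08, 0], [0, -0.16, 0], [0, -0.165, 0], [0, -0.165, 0], [0, -0.165, 0]], grip=[1, 1, 1, 1, 1])

```text
time_s: 8.85
position: [0.5373, -0.0258, 0.1722]
tcp_rot: [[0.985, -0.004, -0.175], [0.175, 0.001, 0.985], [-0.004, -1.0, 0.002]]
force: [0.3, -1.0, -0.8]
opening: 0.159
```

Request:
arm_command(translation=[[0, 0, 0], [0, 0, 0], [0, 0, 0], [0, 0, 0]], rotation=[[0, 0, 0], [0, 0, 0], [0, 0, 0], [0, 0, 0]], grip=[1, 1, 1, 1])

```text
time_s: 9.25
position: [0.5399, -0.027, 0.1737]
tcp_rot: [[0.985, 0.001, -0.175], [0.175, -0.0, 0.985], [0.001, -1.0, -0.001]]
force: [-0.3, -1.0, -1.2]
opening: 0.164
```

```bash
cat > st.py <<'E'
from h import *
import sys
s=bot.read_state();R=np.array(s["tcp_rot"]);P=np.array(s["position"]);print(s["time_s"],P.round(4),"yaw",np.degrees(np.arctan2(R[1,0],R[0,0])).round(2),"F",np.round(s["force"],2),"M",np.round(s["moment"],2),"q",np.round(s["joint_positions"],1)[[0,5]],"op",round(s["opening"],3), "axis",R[:,1].round(4))
if len(sys.argv)>3: print("tool shift",(R.T@(np.array([float(v) for v in sys.argv[1:4]])-P)/.08).round(3))
E
python3 st.py .5384 -.0269 .146
python3 - <<'E'
from h import *
c=cam("wrist"); np.save("w5.npy",c,allow_pickle=True)
print(spot("wrist","block_socket"),proj(c,[.5384,-.0269,.064]),spot("wrist","puller_grip"),spot("wrist","puller_lugs"))
P=np.array(bot.read_state()["position"]);print(proj(c,P+[0,0,-.003]),proj(c,P+[0,0,-.063]))
c=cam("side");print("side",spot("side","block_socket"),proj(c,[.5384,-.0269,.064]),"tip",spot("side","puller_tip"),proj(c,P-[0,0,.078]),spot("side","puller_lugs"),proj(c,P-[0,0,.063]),spot("side","puller_grip"),proj(c,P-[0,0,.003]))
E
```

```text
9.25 [ 0.5399 -0.027   0.1737] yaw 10.06 F [-0.26 -1.02 -1.2 ] M [0.03 0.05 0.01] q [ -14.7 -114.8] op 0.164 axis [ 1.3e-03 -3.0e-04 -1.0e+00]
tool shift [-0.019  0.346  0.005]
[(array([251.5, 198. ]), 0.67)] [251.8377114  196.30815107] [(array([249.9, 258.4]), 0.64)] [(array([248.8, 217.2]), 0.62)]
[251.72020066 258.00703701] [251.61161865 216.70591586]
side [(array([269.1, 208.3]), 0.61)] [261.97314863 208.52903605] tip [(array([268.9, 196.4]), 0.65), (array([226.6, 177.5]), 0.57), (array([215.3, 159.3]), 0.46)] [262.46402801 197.80586737] [(array([264.3, 190.6]), 0.68), (array([214.6, 162.5]), 0.56), (array([226. , 173.8]), 0.52)] [262.53770955 192.58084018] [(array([198.6, 159.3]), 0.75), (array([225.4, 175.5]), 0.58), (array([264.2, 170.6]), 0.53)] [262.84250346 170.9667915 ]
```

Request:
arm_command(translation=[[-0.02, 0.1, 0], [-0.02, 0.25, 0], [-0.02, 0.35, 0], [-0.02, 0.4, 0], [-0.02, 0.4, 0]], rotation=[[0, 0, 0], [0, 0, 0], [0, 0, 0], [0, 0, 0], [0, 0, 0]], grip=[1, 1, 1, 1, 1])

```text
time_s: 10.2
position: [0.5369, -0.0271, 0.1402]
tcp_rot: [[0.985, -0.002, -0.174], [0.174, 0.001, 0.985], [-0.002, -1.0, 0.001]]
force: [-0.6, 0.0, -0.1]
opening: 0.159
```

```bash
python3 st.py .5384 -.0269 .132
```

```text
10.2 [ 0.5369 -0.0271  0.1402] yaw 10.05 F [-0.61  0.02 -0.1 ] M [ 0.06  0.03 -0.09] q [ -14.8 -114.8] op 0.159 axis [-2.2e-03  6.0e-04 -1.0e+00]
tool shift [ 0.019  0.102 -0.001]
```

Request:
arm_command(translation=[[0.0, 0.03, 0], [0.0, 0.06, 0], [0.0, 0.09, 0], [0, 0.1, 0], [0, 0.1, 0]], rotation=[[0, 0, 0], [0, 0, 0], [0, 0, 0], [0, 0, 0], [0, 0, 0]], grip=[1, 1, 1, 1, 1])

```text
time_s: 10.7
position: [0.5375, -0.0272, 0.1333]
tcp_rot: [[0.985, -0.0, -0.174], [0.174, 0.0, 0.985], [-0.0, -1.0, 0.0]]
force: [0.3, -0.7, 0.0]
opening: 0.16
```

```bash
python3 st.py .5384 -.0269 .124
```

```text
10.7 [ 0.5375 -0.0272  0.1333] yaw 10.05 F [ 0.25 -0.66  0.04] M [-0.   -0.    0.04] q [ -14.8 -114.8] op 0.16 axis [-1.e-04  0.e+00 -1.e+00]
tool shift [0.012 0.116 0.002]
```

Request:
arm_command(translation=[[0.01, 0.03, 0], [0.01, 0.06, 0], [0.01, 0.09, 0], [0.01, 0.1, 0], [0.01, 0.1, 0]], rotation=[[0, 0, 0], [0, 0, 0], [0, 0, 0], [0, 0, 0], [0, 0, 0]], grip=[1, 1, 1, 1, 1])

```text
time_s: 11.2
position: [0.5382, -0.027, 0.1251]
tcp_rot: [[0.985, -0.001, -0.174], [0.174, 0.0, 0.985], [-0.0, -1.0, 0.0]]
force: [-0.4, -0.8, -0.9]
opening: 0.157
```

```bash
python3 st.py .5384 -.0269 .115
```

```text
11.2 [ 0.5382 -0.027   0.1251] yaw 10.05 F [-0.4  -0.77 -0.86] M [ 0.07 -0.03  0.  ] q [ -14.8 -114.8] op 0.157 axis [-5.e-04  1.e-04 -1.e+00]
tool shift [0.003 0.126 0.001]
```

The lugs are in the slot with no force showing. I'll go on to the shoulder contact.

Request:
arm_command(translation=[[0, 0.03, 0], [0, 0.06, 0], [0, 0.09, 0], [0, 0.11, 0], [0, 0.12, 0]], rotation=[[0, 0, 0], [0, 0, 0], [0, 0, 0], [0, 0, 0], [0, 0, 0]], grip=[1, 1, 1, 1, 1])

```text
time_s: 11.7
position: [0.5382, -0.027, 0.1155]
tcp_rot: [[0.985, -0.0, -0.174], [0.174, 0.0, 0.985], [-0.0, -1.0, 0.0]]
force: [-0.3, 0.3, -1.6]
opening: 0.162
```

```bash
python3 st.py .5384 -.0269 .113
```

```text
11.7 [ 0.5382 -0.027   0.1155] yaw 10.05 F [-0.31  0.3  -1.63] M [ 0.03  0.01 -0.03] q [ -14.8 -114.8] op 0.162 axis [-4.e-04  1.e-04 -1.e+00]
tool shift [0.003 0.031 0.001]
```

Request:
arm_command(translation=[[0, 0.01, 0], [0, 0.01, 0], [0, 0.01, 0]], rotation=[[0, 0, 0], [0, 0, 0], [0, 0, 0]], grip=[1, 1, 1])

```text
time_s: 12.0
position: [0.5384, -0.0271, 0.115]
tcp_rot: [[0.985, 0.0, -0.175], [0.175, -0.0, 0.985], [0.0, -1.0, -0.0]]
force: [0.1, -0.3, -1.1]
opening: 0.158
```

Request:
arm_command(translation=[[0, 0, 0], [0, 0, 0], [0, 0, 0], [0, 0, 0], [0, 0, 0]], rotation=[[0, 0.05, 0], [0, 0.11, 0], [0, 0.18, 0], [0, 0.24, 0], [0, 0.3, 0]], grip=[1, 1, 1, 1, 1])

```text
time_s: 12.5
position: [0.5384, -0.0271, 0.115]
tcp_rot: [[0.99, 0.0, 0.141], [-0.141, -0.0, 0.99], [0.0, -1.0, -0.0]]
force: [-0.1, 0.1, -0.7]
opening: 0.158
```

```bash
python3 st.py .5384 -.0269 .115
```

```text
12.5 [ 0.5384 -0.0271  0.115 ] yaw -8.1 F [-0.07  0.09 -0.69] M [ 0.04 -0.01  0.  ] q [-14.8 -96.7] op 0.158 axis [ 2.e-04 -1.e-04 -1.e+00]
tool shift [-0.     0.001  0.002]
```

Request:
arm_command(translation=[[0, 0, 0], [0, 0, 0], [0, 0, 0], [0, 0, 0], [0, 0, 0]], rotation=[[0, 0.1, 0], [0, 0.2, 0], [0, 0.3, 0], [0, 0.4, 0], [0, 0.5, 0]], grip=[1, 1, 1, 1, 1])

```text
time_s: 13.0
position: [0.5384, -0.0271, 0.1151]
tcp_rot: [[0.786, 0.0, 0.618], [-0.618, -0.0, 0.786], [0.0, -1.0, 0.0]]
force: [-0.3, 0.6, -0.8]
opening: 0.158
```

```bash
python3 st.py .5384 -.0269 .115
```

```text
13.0 [ 0.5384 -0.0271  0.1151] yaw -38.2 F [-0.32  0.63 -0.81] M [-0.03  0.03  0.01] q [-14.8 -66.6] op 0.158 axis [ 3.e-04 -1.e-04 -1.e+00]
tool shift [-0.002  0.001  0.002]
```

Request:
arm_command(translation=[[0, 0, 0], [0, 0, 0], [0, 0, 0], [0, 0, 0], [0, 0, 0]], rotation=[[0, 0.1, 0], [0, 0.2, 0], [0, 0.3, 0], [0, 0.4, 0], [0, 0.5, 0]], grip=[1, 1, 1, 1, 1])

```text
time_s: 13.5
position: [0.5385, -0.0269, 0.1151]
tcp_rot: [[0.371, 0.001, 0.929], [-0.929, 0.0, 0.371], [-0.0, -1.0, 0.001]]
force: [0.1, 1.1, -0.7]
opening: 0.162
```

```bash
python3 st.py .5384 -.0269 .115
```

```text
13.5 [ 0.5385 -0.0269  0.1151] yaw -68.21 F [ 0.13  1.08 -0.67] M [ 0.14 -0.07 -0.  ] q [-14.7 -36.6] op 0.162 axis [ 6.e-04  3.e-04 -1.e+00]
tool shift [-0.     0.001 -0.002]
```

Turned 78° without resistance, so it should be locked. Now a slow straight lift.

Request:
arm_command(translation=[[0, -0.02, 0], [0, -0.04, 0], [0, -0.06, 0], [0, -0.08, 0], [0, -0.1, 0]], rotation=[[0, 0, 0], [0, 0, 0], [0, 0, 0], [0, 0, 0], [0, 0, 0]], grip=[1, 1, 1, 1, 1])

```text
time_s: 14.0
position: [0.5375, -0.0269, 0.1222]
tcp_rot: [[0.376, -0.002, 0.927], [-0.927, 0.001, 0.376], [-0.001, -1.0, -0.002]]
force: [0.5, 0.7, -11.8]
opening: 0.161
```

```bash
python3 st.py .5384 -.0269 .2
```

```text
14.0 [ 0.5375 -0.0269  0.1222] yaw -67.92 F [  0.5    0.67 -11.84] M [-0.   -0.1  -0.04] q [-14.8 -36.8] op 0.161 axis [-2.2e-03  6.0e-04 -1.0e+00]
tool shift [ 0.003 -0.972  0.008]
```

Request:
arm_command(translation=[[0, -0.03, 0], [0, -0.06, 0], [0, -0.09, 0], [0, -0.12, 0], [0, -0.15, 0]], rotation=[[0, 0, 0], [0, 0, 0], [0, 0, 0], [0, 0, 0], [0, 0, 0]], grip=[1, 1, 1, 1, 1])

```text
time_s: 14.5
position: [0.538, -0.027, 0.1351]
tcp_rot: [[0.375, -0.001, 0.927], [-0.927, 0.0, 0.375], [-0.001, -1.0, -0.001]]
force: [-0.8, 0.7, -11.3]
opening: 0.156
```

```bash
python3 st.py .5384 -.0269 .2
```

```text
14.5 [ 0.538  -0.027   0.1351] yaw -67.95 F [ -0.8    0.73 -11.33] M [0.05 0.08 0.04] q [-14.8 -36.8] op 0.156 axis [-7.e-04  2.e-04 -1.e+00]
tool shift [ 0.001 -0.811  0.005]
```

Request:
arm_command(translation=[[0, -0.05, 0], [0, -0.12, 0], [0, -0.2, 0], [0, -0.28, 0], [0, -0.36, 0]], rotation=[[0, 0, 0], [0, 0, 0], [0, 0, 0], [0, 0, 0], [0, 0, 0]], grip=[1, 1, 1, 1, 1])

```text
time_s: 15.0
position: [0.539, -0.0273, 0.1651]
tcp_rot: [[0.375, 0.002, 0.927], [-0.927, -0.001, 0.375], [0.001, -1.0, 0.002]]
force: [-0.3, -0.6, -4.8]
opening: 0.161
```

Request:
arm_command(translation=[[0, -0.1, 0], [0, -0.2, 0], [0, -0.35, 0], [0, -0.5, 0], [0, -0.6, 0]], rotation=[[0, 0, 0], [0, 0, 0], [0, 0, 0], [0, 0, 0], [0, 0, 0]], grip=[1, 1, 1, 1, 1])

```text
time_s: 15.5
position: [0.5389, -0.0272, 0.2133]
tcp_rot: [[0.375, 0.002, 0.927], [-0.927, -0.001, 0.375], [0.001, -1.0, 0.002]]
force: [0.2, -0.6, -6.4]
opening: 0.161
```

Request:
arm_command(translation=[[0, 0, 0], [0, 0, 0], [0, 0, 0]], rotation=[[0, 0, 0], [0, 0, 0], [0, 0, 0]], grip=[1, 1, 1])

```text
time_s: 15.8
position: [0.5378, -0.027, 0.2112]
tcp_rot: [[0.375, -0.001, 0.927], [-0.927, 0.0, 0.375], [-0.001, -1.0, -0.001]]
force: [-0.0, 0.2, -5.3]
opening: 0.162
```

```bash
python3 st.py .541 -.287 .215
python3 - <<'E'
from h import *
P=np.array(bot.read_state()["position"])
out=[]
for n in ["side","top"]:
    c=cam(n);q=spot(n,"block_socket");m=spot(n,"mat_top");b=spot(n,"block")
    print(n,q,"exp",proj(c,P-[0,0,.054]),"block",b,proj(c,P-[0,0,.1]),"mat",m,[toplane(c,p,.006)[:2].round(4) for p,_ in m[:1]])
    if n=="top":
        im=c["img"];g=im.max(2)<55;g[:,:300]=0;g[:,390:]=0;g[:160]=0;g[240:]=0
        k,l,st,ce=cv2.connectedComponentsWithStats(g.astype(np.uint8));i=1+st[1:,4].argmax();print(st[i],ce[i],toplane(c,ce[i],.006).round(4))
    else: cv2.imwrite("pics/s6.png",cv2.resize(c["img"][120:330,150:400],None,fx=2.8,fy=2.8,interpolation=cv2.INTER_CUBIC))
E
```

```text
15.8 [ 0.5378 -0.027   0.2112] yaw -67.95 F [-0.03  0.24 -5.28] M [-0.07  0.05 -0.01] q [-14.8 -36.8] op 0.162 axis [-1.5e-03  3.0e-04 -1.0e+00]
tool shift [ 3.028 -0.048 -1.183]
side [(array([263.7, 178.1]), 0.71)] exp [262.16729633 175.83565434] block [(array([265. , 193.4]), 0.75)] [261.9473008  192.31389522] mat [(array([275.5, 294.9]), 0.72)] [array([ 0.5457, -0.2815])]
top [(array([273. , 196.1]), 0.52)] exp [274.6988868  195.63439571] block [(array([273.2, 199.8]), 0.45)] [274.20901531 197.6612444 ] mat [(array([346.3, 198.2]), 0.92)] [array([ 0.5465, -0.289 ])]
[ 326  181   43   43 1546] [346.82988357 201.90556274] [ 0.533  -0.2903  0.006 ]
```

View pics/s6.png

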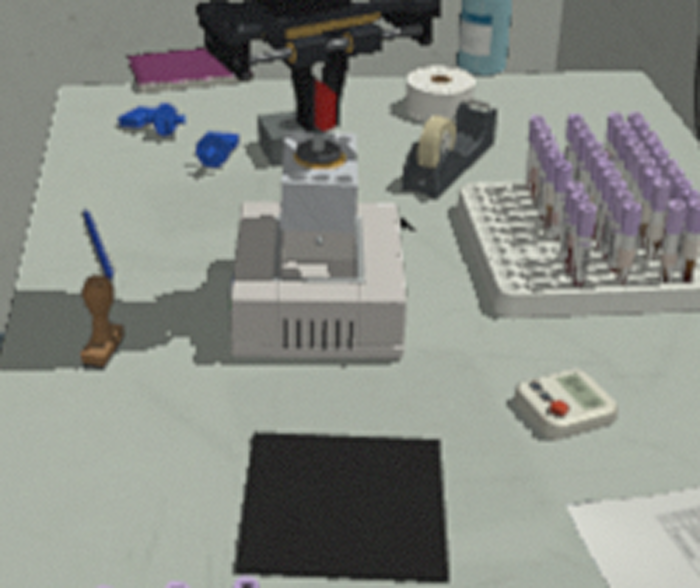

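The side view shows the block hanging upright on the puller, clear above the heater at (320,185), with the mat free at (345,505). The bystanders have not moved. I'll carry it gently to (0.539, -0.288).

Request:
arm_command(translation=[[0.08, 0, -0.03], [0.22, 0, -0.09], [0.4, 0, -0.16], [0.6, 0, -0.24], [0.8, 0, -0.32]], rotation=[[0, 0, 0], [0, 0, 0], [0, 0, 0], [0, 0, 0], [0, 0, 0]], grip=[1, 1, 1, 1, 1])

```text
time_s: 16.7
position: [0.5387, -0.0981, 0.2118]
tcp_rot: [[0.375, 0.0, 0.927], [-0.927, -0.001, 0.375], [0.001, -1.0, 0.0]]
force: [-0.2, 0.2, -6.4]
opening: 0.164
```

Request:
arm_command(translation=[[0.2, 0, -0.08], [0.4, 0, -0.16], [0.6, 0, -0.24], [0.8, 0, -0.32]], rotation=[[0, 0, 0], [0, 0, 0], [0, 0, 0], [0, 0, 0]], grip=[1, 1, 1, 1])

```text
time_s: 17.1
position: [0.5388, -0.1666, 0.2117]
tcp_rot: [[0.375, -0.0, 0.927], [-0.927, -0.0, 0.375], [0.0, -1.0, -0.0]]
force: [0.4, -0.6, -6.1]
opening: 0.159
```

Request:
arm_command(translation=[[0.2, 0, -0.08], [0.4, 0, -0.16], [0.6, 0, -0.24], [0.8, 0, -0.32]], rotation=[[0, 0, 0], [0, 0, 0], [0, 0, 0], [0, 0, 0]], grip=[1, 1, 1, 1])

```text
time_s: 17.5
position: [0.5392, -0.2353, 0.2117]
tcp_rot: [[0.375, -0.0, 0.927], [-0.927, 0.0, 0.375], [-0.0, -1.0, -0.0]]
force: [-0.1, 0.3, -4.7]
opening: 0.163
```

Request:
arm_command(translation=[[0.2, 0, -0.08], [0.38, 0, -0.15], [0.52, 0, -0.21], [0.6, 0, -0.25], [0.63, 0, -0.26]], rotation=[[0, 0, 0], [0, 0, 0], [0, 0, 0], [0, 0, 0], [0, 0, 0]], grip=[1, 1, 1, 1, 1])

```text
time_s: 18.0
position: [0.5387, -0.2892, 0.2116]
tcp_rot: [[0.375, -0.0, 0.927], [-0.927, 0.0, 0.375], [-0.0, -1.0, -0.0]]
force: [-0.5, -0.4, -6.0]
opening: 0.157
```

```bash
python3 st.py .539 -.288 .12
python3 - <<'E'
from h import *
P=np.array(bot.read_state()["position"])
for n in ["side","top"]:
    c=cam(n);print(n,spot(n,"block_socket"),"exp",proj(c,P-[0,0,.054]),spot(n,"mat_top"))
c=cam("wrist");cv2.imwrite("pics/w7.png",c["img"])
print(spot("wrist","mat_top"),spot("wrist","block"))
E
```

```text
18.0 [ 0.5387 -0.2892  0.2116] yaw -67.99 F [-0.53 -0.44 -5.97] M [-0.03  0.06  0.02] q [-38.7 -60.7] op 0.157 axis [-2.e-04  2.e-04 -1.e+00]
tool shift [-0.012  1.146  0.009]
side [(array([277.8, 237.6]), 0.65), (array([273.6, 295.4]), 0.15)] exp [274.43870323 238.11673115] [(array([272.1, 296.3]), 0.75)]
top [(array([352.2, 191.6]), 0.64), (array([272.8, 199. ]), 0.34)] exp [354.79967454 193.91551336] [(array([348.7, 200.3]), 0.66)]
[(array([256.2, 201.9]), 0.48)] [(array([256.3, 201.2]), 0.82)]
```

View pics/w7.png

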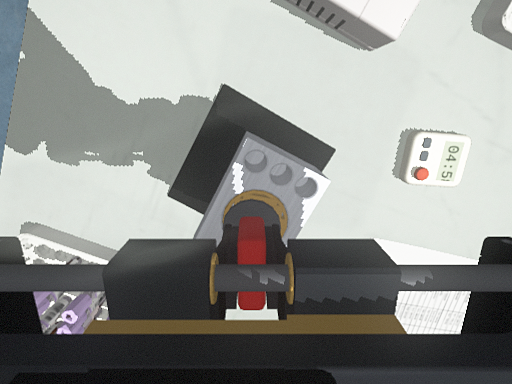

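The wrist view shows the block hanging square over the mat, with visible mat corners at (222,85), (335,150) and (168,195). Lowering.

Request:
arm_command(translation=[[0, 0.08, 0], [0, 0.25, 0], [0, 0.45, 0], [0, 0.65, 0], [0, 0.8, 0]], rotation=[[0, 0, 0], [0, 0, 0], [0, 0, 0], [0, 0, 0], [0, 0, 0]], grip=[1, 1, 1, 1, 1])

```text
time_s: 18.95
position: [0.538, -0.2878, 0.1455]
tcp_rot: [[0.375, -0.002, 0.927], [-0.927, 0.002, 0.375], [-0.003, -1.0, -0.001]]
force: [0.1, -0.1, -5.6]
opening: 0.158
```

Request:
arm_command(translation=[[0, 0.13, 0], [0, 0.23, 0], [0, 0.3, 0], [0, 0.33, 0], [0, 0.35, 0]], rotation=[[0, 0, 0], [0, 0, 0], [0, 0, 0], [0, 0, 0], [0, 0, 0]], grip=[1, 1, 1, 1, 1])

```text
time_s: 19.45
position: [0.5391, -0.2886, 0.1198]
tcp_rot: [[0.375, 0.0, 0.927], [-0.927, -0.0, 0.375], [0.001, -1.0, 0.0]]
force: [0.6, 0.2, -5.2]
opening: 0.16
```

Request:
arm_command(translation=[[0, 0.02, 0], [0, 0.04, 0], [0, 0.06, 0], [0, 0.08, 0], [0, 0.1, 0]], rotation=[[0, 0, 0], [0, 0, 0], [0, 0, 0], [0, 0, 0], [0, 0, 0]], grip=[1, 1, 1, 1, 1])

```text
time_s: 19.95
position: [0.5389, -0.2884, 0.1117]
tcp_rot: [[0.375, 0.0, 0.927], [-0.927, -0.0, 0.375], [0.0, -1.0, 0.0]]
force: [-0.8, 1.0, -5.6]
opening: 0.155
```

```bash
python3 st.py .539 -.288 .104
```

```text
19.95 [ 0.5389 -0.2884  0.1117] yaw -67.95 F [-0.79  1.   -5.57] M [-0.04  0.04 -0.01] q [-38.6 -60.7] op 0.155 axis [ 2.e-04 -2.e-04 -1.e+00]
tool shift [-0.005  0.097  0.003]
```

Request:
arm_command(translation=[[0, 0.02, 0], [0, 0.04, 0], [0, 0.06, 0], [0, 0.08, 0], [0, 0.09, 0]], rotation=[[0, 0, 0], [0, 0, 0], [0, 0, 0], [0, 0, 0], [0, 0, 0]], grip=[1, 1, 1, 1, 1])

```text
time_s: 20.45
position: [0.539, -0.2884, 0.105]
tcp_rot: [[0.375, 0.0, 0.927], [-0.927, -0.0, 0.375], [0.0, -1.0, 0.0]]
force: [-1.4, 0.7, -1.3]
opening: 0.158
```

```bash
python3 st.py .539 -.288 .102
```

```text
20.45 [ 0.539  -0.2884  0.105 ] yaw -67.96 F [-1.39  0.71 -1.33] M [0.15 0.17 0.03] q [-38.6 -60.7] op 0.158 axis [ 4.e-04 -1.e-04 -1.e+00]
tool shift [-0.005  0.037  0.002]
```

Request:
arm_command(translation=[[0, 0.01, 0], [0, 0.02, 0], [0, 0.03, 0], [0, 0.03, 0]], rotation=[[0, 0, 0], [0, 0, 0], [0, 0, 0], [0, 0, 0]], grip=[1, 1, 1, 1])

```text
time_s: 20.85
position: [0.5391, -0.2884, 0.1023]
tcp_rot: [[0.375, 0.001, 0.927], [-0.927, -0.0, 0.375], [0.0, -1.0, 0.0]]
force: [0.2, 1.1, -0.1]
opening: 0.158
```

```bash
python3 st.py .539 -.288 .102
```

```text
20.85 [ 0.5391 -0.2884  0.1023] yaw -67.95 F [ 0.16  1.06 -0.13] M [ 0.23 -0.04 -0.05] q [-38.6 -60.7] op 0.158 axis [ 6.e-04 -2.e-04 -1.e+00]
tool shift [-0.005  0.004  0.   ]
```

Request:
arm_command(translation=[[0, 0, 0], [0, 0, 0], [0, 0, 0], [0, 0, 0], [0, 0, 0]], rotation=[[0, 0, 0], [0, 0, 0], [0, 0, 0], [0, 0, 0], [0, 0, 0]], grip=[0.5, 0.3, 0, 0, 0])

```text
time_s: 21.35
position: [0.539, -0.2886, 0.1022]
tcp_rot: [[0.375, 0.0, 0.927], [-0.927, -0.0, 0.375], [0.0, -1.0, 0.0]]
force: [0.1, 0.7, 0.4]
opening: 0.477
```

Request:
arm_command(translation=[[0, 0, 0], [0, 0, 0], [0, 0, 0], [0, -0.05, 0], [0, -0.15, 0]], rotation=[[0, 0, 0], [0, 0, 0], [0, 0, 0], [0, 0, 0], [0, 0, 0]], grip=[0, 0, 0, 0, 0])

```text
time_s: 21.85
position: [0.5385, -0.2881, 0.114]
tcp_rot: [[0.375, -0.001, 0.927], [-0.927, 0.001, 0.375], [-0.001, -1.0, -0.001]]
force: [-0.5, 0.8, 0.0]
opening: 0.503
```

Request:
arm_command(translation=[[0, -0.2, 0], [0, -0.45, 0], [0, -0.7, 0], [0, -1, 0], [0, -1, 0]], rotation=[[0, 0, 0], [0, 0, 0], [0, 0, 0], [0, 0, 0], [0, 0, 0]], grip=[0, 0, 0, 0, 0])

```text
time_s: 22.35
position: [0.5409, -0.2899, 0.1984]
tcp_rot: [[0.376, 0.007, 0.927], [-0.927, -0.005, 0.376], [0.007, -1.0, 0.004]]
force: [1.1, -0.4, -0.5]
opening: 0.5
```

Request:
arm_command(translation=[[0, -0.2, 0], [0, -0.45, 0], [0, -0.7, 0], [0, -0.7, 0], [0, -0.7, 0]], rotation=[[0, 0, 0], [0, 0, 0], [0, 0, 0], [0, 0, 0], [0, 0, 0]], grip=[0, 0, 0, 0, 0])

```text
time_s: 22.85
position: [0.5386, -0.2882, 0.2496]
tcp_rot: [[0.375, -0.0, 0.927], [-0.927, 0.0, 0.375], [-0.0, -1.0, -0.0]]
force: [0.1, -0.6, -0.1]
opening: 0.499
```

```bash
python3 st.py
python3 - <<'E'
from h import *
for n in ["side","top","wrist"]:
    c=cam(n)
    for t,z in [("block_socket",.052),("mat_top",.006),("puller_grip",.099)]:
        print(n,t,[(p.tolist(),k,toplane(c,p,z)[:2].round(3).tolist()) for p,k in spot(n,t)])
    if n=="side": im=c["img"][180:340,180:380]; cv2.imwrite("pics/s8.png",cv2.resize(im,None,fx=3.5,fy=3.5,interpolation=cv2.INTER_CUBIC))
E
```

```text
22.85 [ 0.5386 -0.2882  0.2496] yaw -67.95 F [ 0.06 -0.58 -0.13] M [-0.09  0.03  0.01] q [-38.6 -60.7] op 0.499 axis [-4.e-04  3.e-04 -1.e+00]
side block_socket [([279.7, 281.0], 0.66, [0.552, -0.291])]
side mat_top [([274.9, 293.3], 0.61, [0.545, -0.277])]
side puller_grip [([197.8, 161.4], 0.75, [0.371, 0.187]), ([273.0, 263.3], 0.72, [0.537, -0.292]), ([226.5, 170.4], 0.48, [0.452, 0.124])]
top block_socket [([345.7, 198.2], 0.61, [0.54, -0.278])]
top mat_top [([347.7, 201.3], 0.75, [0.535, -0.294])]
top puller_grip [([179.4, 230.1], 0.63, [0.435, 0.294]), ([156.3, 250.0], 0.51, [0.37, 0.371])]
wrist block_socket [([253.6, 177.8], 0.67, [0.542, -0.292])]
wrist mat_top []
wrist puller_grip [([248.3, 186.5], 0.67, [0.535, -0.292]), ([255.1, 174.6], 0.23, [0.537, -0.277])]
```

View pics/s8.png

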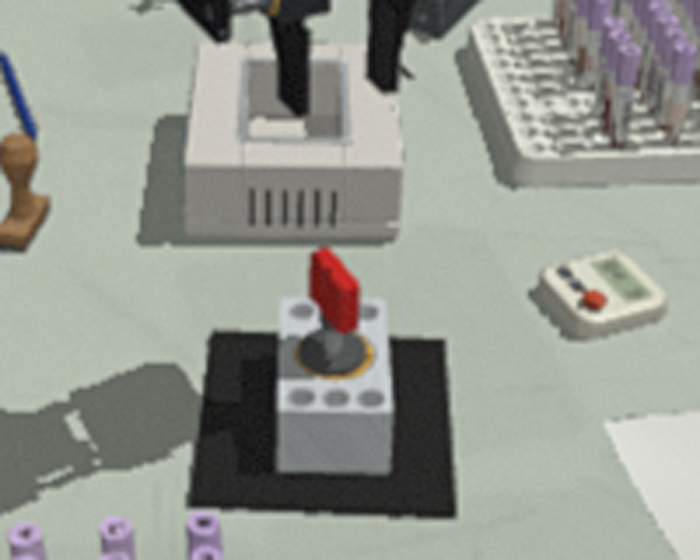

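The side view shows the block upright in the middle of the mat at (335,400). The puller is standing in it, shoulder down, and the gripper is clear. Handing in.

```bash
python3 -c "
from rig import bot
print(bot.hand_in())"
```

```text
the job is handed in; nothing more can be done
None
```

I finished the job and handed it in at about 23 s of the 72 s allowed; the hand-in reported no verdict. I lifted the red puller from its stand and lowered it through the slot, which stood at 10° yaw. I screwed it about 78° clockwise, pulled the block straight up (about 11 N at the wrist while lifting), set it on the mat and let go.

- **Last picture:** the side view shows the block upright in the middle of the mat, with the puller standing in it and its shoulder down. The gripper is clear, with the TCP at a height of 0.25 m and wrist forces under 1 N. The stamp and timer look undisturbed; the label roll was last seen in place while the block was hanging above the heater.
- **Positions:** the estimates of the block's middle and the mat's middle differ by up to about 15 mm between cameras. The allowed distance is 35 mm.
- **Checks that failed or disagreed:** the automatic pose fit of the grip was poor (5° against about 11° from its corners), so I used the corners, and the closer picture agreed with them. The final wrist picture gave no reading for the mat, and the top camera reported the blue look-alikes but not the red grip.

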